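Slide a slotted spacer out of its rack lane and lay it in the tray

ROBOT

A 6-joint arm with a two-finger parallel gripper is mounted at the origin on a cart in front of the work surface, level with it; the furniture and walls round the work are solid. World frame = base frame: x ahead of the robot, y to its left, z up, the work surface at z = 0. Lengths are in m, angles in rad, forces in N, time in s.
With the tool pointing down it reaches from about 0.35 to 0.975 m from the base axis. Payload 4.9 kg.
Tool frame: the origin (TCP) lies midway between the tips of the shut fingers; the grasp point (between the pads) lies 19 mm behind it; z points along the fingers, y is the line along which they close (so a half turn about z gives the same grasp; the last joint's range is limited). The gripper opens to 85 mm and grips with 20 to 120 N. Pads are 22 mm wide; open, the fingers measure 114 mm over their backs; the gripper's body (76 mm by 85 mm) begins 54 mm behind the grasp point. The pads swing forward as they close: fully open they stand 13 mm farther back than shut.
Start: joints at [-1.443, 0.053, 1.613, -0, 1.476, -0.119], TCP at [0.153, -0.606, 0.231] pointing down, gripper open.
Joint ranges: [-3.01, 3.01], [-1.01, 2.22], [0.06, 2.58], [-1.02, 4.17], [0.09, 2.62], [-3.14, 3.14]. Speed limits (rad/s): [2.57, 2.57, 3.14, 3.14, 3.14, 3.14].

INTERFACE

Orientations are given as a rotation vector (axis times angle).
In Python, from station import ctrl gives the robot as it stands.
- The arm moves only by the tool carry_out, never from a script. Its argument "moves" is a list of rows, each an object of numbers: "x", "y", "z": the shift along the tool's x, y, z in units of 25 mm (1.0 is 25 mm); "turn": the turn about the tool's z in rad. In form: [{"x": .., "y": .., "z": .., "turn": ..}, ...]. A call has exactly 8 rows; each row shifts and turns the commanded pose from where the row before left it, along the tool's axes as they then stand; what a row does not reach is not made up. A row lasts 1/10 s, in which the tool goes at most 50 mm and 8.59 degrees, less where a joint would pass 70% of its speed; a pose out of reach is approached as far as the arm can. A call is refused whole if a number of a shift passes 1 or a number of a turn 0.15, either way. A call with a gripper value outside its range is refused whole. "grip" is the finger opening in mm, from 0 to 85.4, set as the call begins (left out, the last holds). The fingers move at their own pace and stop on an object; "newtons" is the grip in N (left out, the last holds). Time passes only in rows, so rows that do not move let the fingers close, or fill a call up. It gives the time, the measured TCP pose, the force, the opening and the grip force at its end, in the units of the state.
- ctrl.get_obs(): the state, without advancing time (a new reading comes with each control period).
- ctrl.get_image(name): name is "scene" or "top" or "wrist"; returns the picture (480x640x3 uint8, red, green, blue); there is no depth.
- ctrl.calibration(name): a dict with "fx", "fy", "cx", "cy" (pixels), "R" (3x3) and "t" (3): a world point X has camera coordinates R X + t; the wrist camera has in their place "T_tool_cam" (4x4, takes a point from camera to tool coordinates, whose origin is the TCP and whose axes are the flange's). Camera axes: x right, y down, z forward; pixel columns grow to the right and rows downward; lengths in m; the calibration is good to about 2 mm. A picture is of the moment at which its call begins: read the wrist's pose just before it. calibration takes no time and is no camera call.
- ctrl.finish_job(): hands the job in; it is judged then, once.
Trained networks look in the newest picture that a camera, given by its name, has taken for a name from the list of things; names that differ only in an ending like _2 or _b are one class to them, and where a whole thing is asked for, a point or a joint stands for the part that bears it (a point fixed in the world has none). Each returns a list of dicts, best first, with "confidence" (0 to 1); they miss things now and then, are a little off and sometimes report something else, mostly with a low value. They report only what shows in the picture. A call takes as long as a camera call.
- ctrl.look_for(camera, query): "rect" ([left, top, width, height] in pixels, round what is visible of it).
- ctrl.mark_of(camera, query): "pixel" ([column, row] in pixels: a listed point, or the origin of a listed thing).
The state is a dict: "t": time; "q": joint angles; "dq": joint speeds; "effort": joint torques, N m; "tool_pos": TCP position; "tool_rot": TCP orientation; "contact_force": force on the tool from outside, world axes, zero at the start; "wrist_torque": the same for the moment, N m; "opening": finger opening in m; "grip_force": force on a finger pad.
Only numpy, scipy, OpenCV 4.12 (cv2) and the standard library are available. Lean on these libraries where they do the work, as an engineer would, in place of code of your own. Each camera call takes 0.05 s, during which the arm holds its last target. There are 200 camera calls.

TASK

The slotted flat spacer is wanted for the next job. It lies too snug in its rack lane to be gripped there: slide it along the lane until about a third of it stands out over the rack's front edge (the one its slot points to), then take it by the part that stands out, lift it clear and lay it flat in the grey tray without dropping it. Leave the spacer with the two holes where it lies.

Things in the scene. Friction and masses are not known exactly. Their poses are not given: they have to be found in the camera images.
- spacer_rack: fixed dark steel rack, plate 180 (x) x 119 (y) mm on two bars, top (lane floor) 50 mm above the bench. Rails along x, 5 wide, 8 high, form two lanes 52 wide, centred at y = +28.5 and -28.5, open at both ends. Origin: centre of footprint, at bench height, z up. -x: to the front edge (x = -90), towards the robot and its left; air in front of it. Behind, on the left, a bench shelf overhangs 0.3 m up
- slotted_spacer: loose flat plain steel plate 120 x 44 x 5 mm, about 160 g, with an open slot 16 mm wide and 50 mm long in its front end, so that it looks like a two-pronged fork; its rear end is straight. It lies flat in one of the two lanes, either one, wholly on the rack. Origin: centre of its underside; x along its length, -x towards the slotted front end (the prongs' ends at x = -60 mm, the rear end at x = +60 mm), y across, z up
- two_hole_spacer: loose flat plain steel plate 120 x 44 x 5 mm with two round 14 mm holes and no slot, lying in the other lane; stays there. Origin and axes as for the slotted spacer
- tray: fixed shallow grey plastic tray on the bench to the right of the rack, 180 (x) x 120 (y) x 14 mm outside, walls and floor 4 mm thick. Origin: centre of its underside; x along its length, z up

How it is judged:
By the outcome, as a careful person would: the job done as asked, in the order asked, and still so for the second after the job is handed in, with the robot touching nothing.
It also fails if it takes over 51 s, if anything falls off the work surface, if the arm or the gripper's body presses on something with over 40 N, if the wrist force passes 120 N, or if a joint passes its speed limit or range.

## Working session

There is one attempt and no reset: what is moved stays moved. The work goes in short steps, Python scripts to look and compute and a tool call to move; the robot and the scene stay as the last step left them, time stands still between calls to the robot, and variables do not carry over. Pictures are saved under pics/ and viewed, at most 14 in all, crops included, and the job is handed in when it is done.

Besides the shell and the picture viewer there is one more tool, called as name([rows], argument=value, ...), one row to a line, values as JSON. carry_out: Moves the arm, as the interface text tells. Its arguments: {"type":"object","properties":{"moves":{"type":"array"},"grip":{"type":"number"},"newtons":{"type":"number"}},"required":["moves"]}

```bash
mkdir -p pics; ls
cat > h.py <<'E'
import numpy as np, cv2
from scipy.spatial.transform import Rotation as R
from station import ctrl
def shot(n,f):
    im=ctrl.get_image(n); cv2.imwrite('pics/'+f,im[:,:,::-1]); return im
def cam(n):
    c=ctrl.calibration(n); K=np.array([[c['fx'],0,c['cx']],[0,c['fy'],c['cy']],[0,0,1]])
    if 'R' in c: return K,np.array(c['R']),np.array(c['t'])
    o=ctrl.get_obs(); T=np.eye(4);T[:3,:3]=R.from_rotvec(o['tool_rot']).as_matrix();T[:3,3]=o['tool_pos']
    M=np.linalg.inv(T@np.array(c['T_tool_cam'])); return K,M[:3,:3],M[:3,3]
def unproj(C,px,z):
    K,r,t=C; d=r.T@np.linalg.solve(K,np.array([px[0],px[1],1.])); o=-r.T@t
    return o+d*(z-o[2])/d[2]
def proj(C,X):
    K,r,t=C; p=(r@np.asarray(X).T).T+t; p=p@K.T; return p[...,:2]/p[...,2:]
E
python3 - <<'E'
from h import *
o=ctrl.get_obs(); print(o['tool_pos'],o['tool_rot'],R.from_rotvec(o['tool_rot']).as_matrix().round(3))
Z={'spacer_rack':0.,'slotted_spacer':.05,'two_hole_spacer':.05,'tray':0.}
for n in ['top','scene']:
    shot(n,n+'0.png'); C=cam(n); print(n,(-C[1].T@C[2]).round(3))
    for q,z in Z.items():
        for f in ctrl.mark_of(n,q)[:2]: print(q,f,unproj(C,f['pixel'],z).round(4))
E
```

```text
pics
[ 0.15261048 -0.60544958  0.2300648 ] [-3.11567201e+00 -3.86415255e-01  2.00397213e-06] [[ 0.97   0.244 -0.   ]
 [ 0.244 -0.97   0.002]
 [ 0.    -0.002 -1.   ]]
top [ 0.436 -0.17   0.922]
spacer_rack {'pixel': [239.4, 244.7], 'confidence': 0.68} [ 0.5762 -0.0223  0.    ]
slotted_spacer {'pixel': [249.9, 254.5], 'confidence': 0.61} [ 0.5541 -0.0461  0.05  ]
two_hole_spacer {'pixel': [222.0, 229.1], 'confidence': 0.83} [ 0.5918 -0.0041  0.05  ]
tray {'pixel': [421.4, 230.3], 'confidence': 0.93} [ 0.5984 -0.3034  0.    ]
scene [ 0.166 -0.511  0.738]
spacer_rack {'pixel': [273.7, 223.0], 'confidence': 0.72} [ 0.581  -0.0213  0.    ]
slotted_spacer {'pixel': [272.9, 218.9], 'confidence': 0.58} [ 0.5591 -0.0461  0.05  ]
two_hole_spacer {'pixel': [268.1, 197.2], 'confidence': 0.58} [0.5926 0.0014 0.05  ]
tray {'pixel': [391.5, 296.9], 'confidence': 0.78} [ 0.6   -0.302  0.   ]
```

View pics/top0.png

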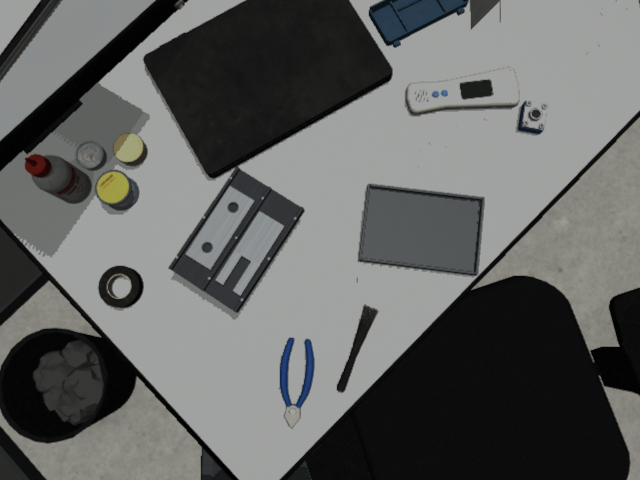

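View pics/scene0.png

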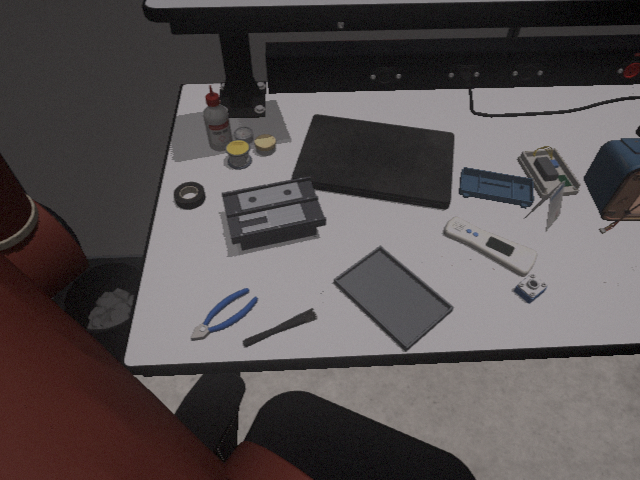

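Top view: the slotted spacer is in the lower-right lane, slot at about (235,275) pointing to the front edge (172,267)–(238,312). The two-hole spacer is in the other lane, and the tray is near (421,230). Next I fit the outlines.

Run:
```python
from h import *
C=cam('top')
for n,p,z in [('fl',(172,267),.05),('fr',(238,312),.05),('rr',(303,210),.05),('rl',(237,170),.05),('tray1',(368,185),.014),('tray2',(484,198),.014),('tray3',(476,274),.014),('tray4',(360,262),.014),('sh1',(185,0),.3),('sh2',(0,155),.3)]:
    print(n,unproj(C,p,z).round(4))
im=cv2.imread('pics/top0.png'); s=im[155:325,160:315]; s=cv2.resize(s,None,fx=3.5,fy=3.5,interpolation=cv2.INTER_CUBIC)
cv2.imwrite('pics/crop.png',np.clip(s*1.3,0,255).astype('uint8'))
```

```text
fl [0.5357 0.0678 0.05  ]
fr [ 0.4706 -0.0306  0.05  ]
rr [ 0.6202 -0.1232  0.05  ]
rl [ 0.6815 -0.0241  0.05  ]
tray1 [ 0.6668 -0.2212  0.014 ]
tray2 [ 0.6457 -0.3976  0.014 ]
tray3 [ 0.5293 -0.3812  0.014 ]
tray4 [ 0.5475 -0.208   0.014 ]
sh1 [ 0.8074 -0.0029  0.3   ]
sh2 [0.6289 0.1921 0.3   ]
```

View pics/crop.png

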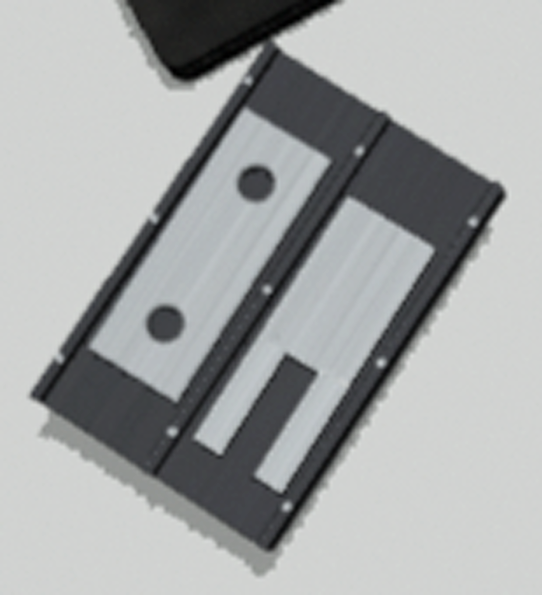

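The crop shows the slotted spacer's rear end at crop (350,197)–(434,248) and the prong ends at (193,438)–(283,493). There is free lane both behind and in front of it.

Run:
```python
from h import *
from scipy.optimize import least_squares
C=cam('top'); S=cam('scene')
def fit(cor,px,z,x0):
    def f(p):
        c,s=np.cos(p[2]),np.sin(p[2]); X=np.array([[p[0]+c*a-s*b,p[1]+s*a+c*b,z] for a,b in cor]); return (proj(C,X)-px).ravel()
    r=least_squares(f,x0); print(r.x.round(4),r.fun.round(1)); return r.x
u=lambda L:np.array(L)/3.5+[160,155]
r=fit([(-.09,.0595),(-.09,-.0595),(.09,-.0595),(.09,.0595)],u([(38,398),(270,550),(503,190),(268,42)]),.056,[.577,-.022,-.56])
s=fit([(-.06,.022),(-.06,-.022),(.06,-.022),(.06,.022)],u([(193,438),(283,493),(434,248),(350,197)]),.055,[.555,-.046,-.56])
fit([(.09,.06),(.09,-.06),(-.09,-.06),(-.09,.06)],np.array([(368,185),(360,262),(476,274),(484,198)])[[3,2,1,0]] ,.014,[.6,-.303,-1.45])
a=r[2];d=s[:2]-r[:2];print('spacer in rack',d@[np.cos(a),np.sin(a)],d@[-np.sin(a),np.cos(a)])
```

```text
[ 0.5768 -0.0279 -0.558 ] [-1.7  0.4  0.2  0.8  1.  -1.1  0.5 -0.2]
[ 0.5556 -0.0471 -0.547 ] [-0.   0.1 -0.2  0.3  0.8  0.1 -0.5 -0.6]
[ 0.5974 -0.3019 -1.6864] [ 0.4 -0.6  2.2  1.3 -1.6 -0.5 -1.1 -0.4]
spacer in rack -0.007804182277893144 -0.02749411470506613
```

carry_out([
  {"x": 0.5, "y": -0.3},
  {"x": 1, "y": -0.64},
  {"x": 1, "y": -0.64},
  {"x": 1, "y": -0.64},
  {"x": 1, "y": -0.64},
  {"x": 1, "y": -0.64},
  {"x": 1, "y": -0.64},
  {"x": 1, "y": -0.64},
], grip=0, newtons=80)

```text
validation failed for argument at $.mo...
```

carry_out([
  {"x": 1, "y": -0.65},
  {"x": 1, "y": -0.65},
  {"x": 1, "y": -0.65},
  {"x": 1, "y": -0.65},
  {"x": 1, "y": -0.65},
  {"x": 1, "y": -0.65},
  {"x": 1, "y": -0.65},
  {"x": 1, "y": -0.65},
])

```text
validation failed for argument at $.mo...
```

carry_out([
  {"x": 1, "y": -0.67},
  {"x": 1, "y": -0.67},
  {"x": 1, "y": -0.67},
  {"x": 1, "y": -0.67},
  {"x": 1, "y": -0.67},
  {"x": 1, "y": -0.67},
  {"x": 1, "y": -0.67},
  {"x": 0.9, "y": -0.67},
])

```text
validation failed for argument at $.mo...
```

carry_out([
  {"turn": 0.11, "z": 0.3},
  {"turn": 0.11, "z": 0.3},
  {"turn": 0.11, "z": 0.4},
  {"turn": 0.11, "z": 0.4},
  {"turn": 0.11, "z": 0.4},
  {"turn": 0.11, "z": 0.4},
  {"turn": 0.11, "z": 0.4},
  {"turn": 0.03},
])

```text
validation failed for argument at $.mo...
```

carry_out([
  {"x": 0.5, "y": -0.3, "z": 0, "turn": 0},
  {"x": 1, "y": -0.64, "z": 0, "turn": 0},
  {"x": 1, "y": -0.64, "z": 0, "turn": 0},
  {"x": 1, "y": -0.64, "z": 0, "turn": 0},
  {"x": 1, "y": -0.64, "z": 0, "turn": 0},
  {"x": 1, "y": -0.64, "z": 0, "turn": 0},
  {"x": 1, "y": -0.64, "z": 0, "turn": 0},
  {"x": 1, "y": -0.64, "z": 0, "turn": 0},
], grip=0, newtons=80)

```text
t: 1.3
tool_pos: [0.3065, -0.4426, 0.2314]
tool_rot: [3.118, 0.387, 0.001]
contact_force: [0.4, 0.5, 0.1]
opening: -0.0001
grip_force: 0.0
```

carry_out([
  {"x": 1, "y": -0.65, "z": 0, "turn": 0},
  {"x": 1, "y": -0.65, "z": 0, "turn": 0},
  {"x": 1, "y": -0.65, "z": 0, "turn": 0},
  {"x": 1, "y": -0.65, "z": 0, "turn": 0},
  {"x": 1, "y": -0.65, "z": 0, "turn": 0},
  {"x": 1, "y": -0.65, "z": 0, "turn": 0},
  {"x": 1, "y": -0.65, "z": 0, "turn": 0},
  {"x": 1, "y": -0.65, "z": 0, "turn": 0},
])

```text
t: 2.1
tool_pos: [0.4683, -0.2675, 0.2314]
tool_rot: [-3.118, -0.388, -0.001]
contact_force: [0.7, -0.6, -0.5]
opening: -0.0004
grip_force: 0.0
```

carry_out([
  {"x": 1, "y": -0.67, "z": 0, "turn": 0},
  {"x": 1, "y": -0.67, "z": 0, "turn": 0},
  {"x": 1, "y": -0.67, "z": 0, "turn": 0},
  {"x": 1, "y": -0.67, "z": 0, "turn": 0},
  {"x": 1, "y": -0.67, "z": 0, "turn": 0},
  {"x": 1, "y": -0.67, "z": 0, "turn": 0},
  {"x": 1, "y": -0.67, "z": 0, "turn": 0},
  {"x": 0.9, "y": -0.67, "z": 0, "turn": 0},
])

```text
t: 2.9
tool_pos: [0.6268, -0.0891, 0.2314]
tool_rot: [-3.117, -0.388, -0.0]
contact_force: [-0.4, 0.0, -0.0]
opening: 0.0
grip_force: 0.0
```

carry_out([
  {"x": 0, "y": 0, "z": 0.3, "turn": 0.11},
  {"x": 0, "y": 0, "z": 0.3, "turn": 0.11},
  {"x": 0, "y": 0, "z": 0.4, "turn": 0.11},
  {"x": 0, "y": 0, "z": 0.4, "turn": 0.11},
  {"x": 0, "y": 0, "z": 0.4, "turn": 0.11},
  {"x": 0, "y": 0, "z": 0.4, "turn": 0.11},
  {"x": 0, "y": 0, "z": 0.4, "turn": 0.11},
  {"x": 0, "y": 0, "z": 0, "turn": 0.03},
])

```text
t: 3.7
tool_pos: [0.6249, -0.0899, 0.1643]
tool_rot: [-3.021, 0.861, 0.006]
contact_force: [-0.2, -0.1, 0.1]
opening: -0.0002
grip_force: 0.0
```

```bash
cat > st.py <<'E'
from h import *
def rel(tx,ty,yaw=None):
    o=ctrl.get_obs(); M=R.from_rotvec(o['tool_rot']).as_matrix(); d=np.array([tx,ty,o['tool_pos'][2]])-o['tool_pos']
    y=np.arctan2(M[1,0],M[0,0]); print('pos',o['tool_pos'].round(4),'yaw',y.round(4),'move units',(M.T@d/.025).round(2),'F',np.round(o['contact_force'],1),o['opening'],o['grip_force'])
    if yaw is not None: print('turn',-((yaw-y+np.pi)%(2*np.pi)-np.pi))
E
python3 - <<'E'
from st import *
rel(.6279,-.0917,-.553)
shot('wrist','w1.png'); C=cam('wrist')
for q in ['slotted_spacer','two_hole_spacer']:
    for f in ctrl.mark_of('wrist',q)[:2]: print(q,f,unproj(C,f['pixel'],.05).round(4))
E
```

```text
pos [ 0.6249 -0.0899  0.1643] yaw -0.5553 move units [ 0.14 -0.   -0.  ] F [-0.2 -0.1  0.1] -0.00015103159377113476 0.0
turn -0.0023031683899028543
two_hole_spacer {'pixel': [234.0, 327.8], 'confidence': 0.61} [ 5.978e-01 -3.000e-04  5.000e-02]
```

View pics/w1.png

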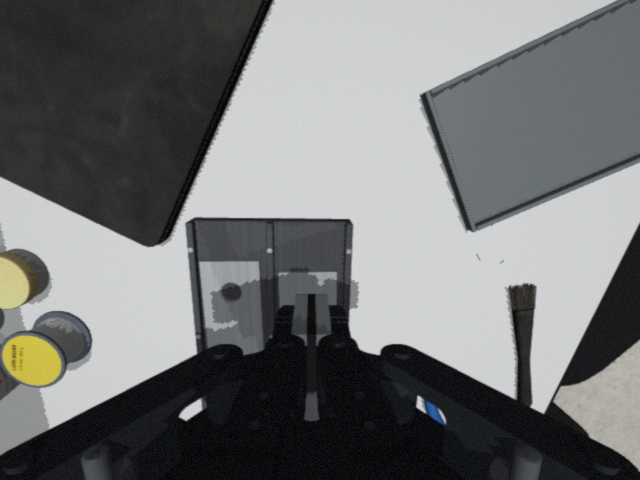

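Wrist view: the rack is square with the tool, with its rear edge along row 219 and rails at columns 190/270/350. The spacer's rear edge is at row 271, columns 278–337.

Run:
```python
from st import *
C=cam('wrist'); o=ctrl.get_obs(); M=R.from_rotvec(o['tool_rot']).as_matrix()
for n,p,z in [('rl',(189,219),.058),('mid',(270,219),.058),('rr',(352,219),.058),('sl',(278,272),.055),('sr',(337,272),.055)]:
    X=unproj(C,p,z); print(n,X.round(4),(M.T@(X-o['tool_pos'])*1000).round(1))
```

```text
rl [ 0.688  -0.0265  0.058 ] [ 19.2 -87.  108.3]
mid [ 0.6579 -0.0753  0.058 ] [ 19.2 -29.6 108.3]
rr [ 0.6274 -0.1249  0.058 ] [ 19.2  28.6 108.3]
sl [ 0.6208 -0.0576  0.055 ] [-21.7 -25.2 111.3]
sr [ 0.5976 -0.0952  0.055 ] [-21.7  19.  111.3]
```

carry_out([
  {"x": 0.1, "y": -0.07, "z": 0.4, "turn": 0},
  {"x": 0, "y": 0, "z": 0.7, "turn": 0},
  {"x": 0, "y": 0, "z": 0.7, "turn": 0},
  {"x": 0, "y": 0, "z": 0.7, "turn": 0},
  {"x": 0, "y": 0, "z": 0.7, "turn": 0},
  {"x": 0, "y": 0, "z": 0.5, "turn": 0},
  {"x": 0, "y": 0, "z": 0.4, "turn": 0},
  {"x": 0, "y": 0, "z": 0.1, "turn": 0},
])

```text
t: 4.65
tool_pos: [0.6285, -0.0909, 0.0595]
tool_rot: [3.022, -0.858, -0.004]
contact_force: [-0.2, 0.2, -0.3]
opening: -0.0
grip_force: 0.0
```

carry_out([
  {"x": 0, "y": 0, "z": 0.06, "turn": 0},
  {"x": 0, "y": 0, "z": 0.06, "turn": 0},
  {"x": 0, "y": 0, "z": 0.06, "turn": 0},
  {"x": 0, "y": 0, "z": 0, "turn": 0},
  {"x": 0, "y": 0, "z": 0, "turn": 0},
  {"x": 0, "y": 0, "z": 0, "turn": 0},
  {"x": 0, "y": 0, "z": 0, "turn": 0},
  {"x": 0, "y": 0, "z": 0, "turn": 0},
])

```text
t: 5.45
tool_pos: [0.6294, -0.0911, 0.0569]
tool_rot: [-3.022, 0.858, -0.0]
contact_force: [-0.1, 0.3, -0.3]
opening: 0.0002
grip_force: 0.0
```

carry_out([
  {"x": 0, "y": 0, "z": 0.07, "turn": 0},
  {"x": 0, "y": 0, "z": 0.08, "turn": 0},
  {"x": 0, "y": 0, "z": 0, "turn": 0},
  {"x": -0.1, "y": 0, "z": 0, "turn": 0},
  {"x": -0.1, "y": 0, "z": 0, "turn": 0},
  {"x": -0.1, "y": 0, "z": 0, "turn": 0},
  {"x": 0, "y": 0, "z": 0, "turn": 0},
  {"x": 0, "y": 0, "z": 0, "turn": 0},
])

```text
t: 6.25
tool_pos: [0.6229, -0.0871, 0.0531]
tool_rot: [3.022, -0.858, 0.0]
contact_force: [-0.5, 0.1, -0.3]
opening: 0.0001
grip_force: 0.0
```

carry_out([
  {"x": -0.05, "y": 0, "z": 0.03, "turn": 0},
  {"x": -0.1, "y": 0, "z": 0, "turn": 0},
  {"x": -0.15, "y": 0, "z": 0, "turn": 0},
  {"x": -0.15, "y": 0, "z": 0, "turn": 0},
  {"x": -0.15, "y": 0, "z": 0, "turn": 0},
  {"x": -0.15, "y": 0, "z": 0, "turn": 0},
  {"x": -0.15, "y": 0, "z": 0, "turn": 0},
  {"x": -0.1, "y": 0, "z": 0, "turn": 0},
])

```text
t: 7.05
tool_pos: [0.6015, -0.0739, 0.0525]
tool_rot: [3.022, -0.858, 0.001]
contact_force: [1.2, -0.1, 1.3]
opening: 0.0004
grip_force: 0.6
```

Run:
```python
from st import *
rel(.6279,-.0917,-.553)
a=shot('top','t2.png'); b=shot('scene','s2.png')
f=ctrl.mark_of('top','slotted_spacer'); print(f)
A=cv2.resize(a[150:330,130:320],(0,0),fx=2.5,fy=2.5,interpolation=2); B=cv2.resize(b[150:280,190:360],(0,0),fx=1.9,fy=1.9)
H=np.zeros((450,800,3),'uint8');H[:A.shape[0],:A.shape[1]]=A;H[:B.shape[0],475:475+B.shape[1]]=B[:,:325]
cv2.imwrite('pics/m2.png',H[:,:,::-1])
```

```text
pos [ 0.6015 -0.0739  0.0525] yaw -0.5531 move units [1.27 0.05 0.  ] F [ 1.2 -0.1  1.3] 0.0004162939873775293 0.5838116677477956
turn -0.00012032321584998229
[{'pixel': [243.7, 262.8], 'confidence': 0.57}]
```

View pics/m2.png

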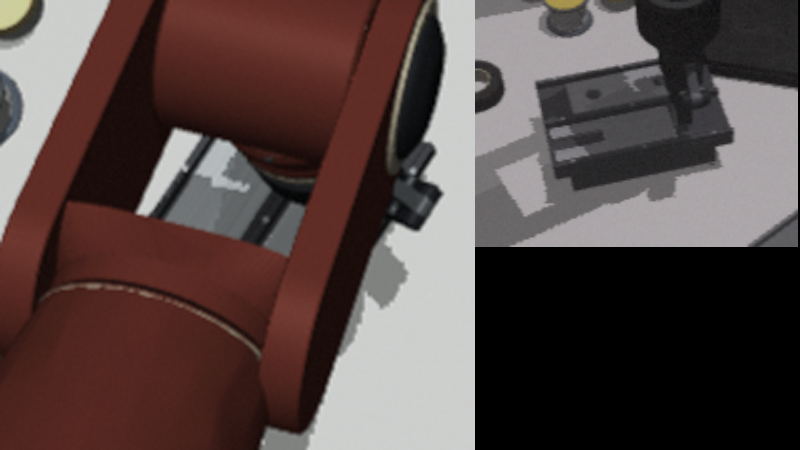

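Scene crop (right) shows the prong tips just at the front edge and the fingers behind the rear end, so the spacer is sliding in its lane. I'll keep pushing.

carry_out([
  {"x": -0.1, "y": 0, "z": 0, "turn": 0},
  {"x": -0.15, "y": 0, "z": 0, "turn": 0},
  {"x": -0.15, "y": 0, "z": 0, "turn": 0},
  {"x": -0.15, "y": 0, "z": 0, "turn": 0},
  {"x": -0.15, "y": 0, "z": 0, "turn": 0},
  {"x": -0.15, "y": 0, "z": 0, "turn": 0},
  {"x": -0.15, "y": 0, "z": 0, "turn": 0},
  {"x": -0.1, "y": 0, "z": 0, "turn": 0},
])

```text
t: 8.0
tool_pos: [0.578, -0.0594, 0.0524]
tool_rot: [3.022, -0.858, 0.0]
contact_force: [1.6, -0.1, 0.8]
opening: 0.0002
grip_force: 0.7
```

carry_out([
  {"x": -0.1, "y": 0, "z": 0, "turn": 0},
  {"x": -0.15, "y": 0, "z": 0, "turn": 0},
  {"x": -0.15, "y": 0, "z": 0, "turn": 0},
  {"x": -0.1, "y": 0, "z": 0, "turn": 0},
  {"x": 0, "y": 0, "z": 0, "turn": 0},
  {"x": 0, "y": 0, "z": 0, "turn": 0},
  {"x": 0, "y": 0, "z": 0, "turn": 0},
  {"x": 0, "y": 0, "z": 0, "turn": 0},
])

```text
t: 8.8
tool_pos: [0.5674, -0.0529, 0.052]
tool_rot: [-3.022, 0.858, 0.001]
contact_force: [0.8, -0.1, -0.7]
opening: -0.0
grip_force: 0.2
```

Run:
```python
from st import *
rel(.6279,-.0917,-.553)
b=shot('scene','s3.png'); C=cam('scene')
for q in ['slotted_spacer','spacer_rack']:
    for f in ctrl.mark_of('scene',q)[:1]: print(q,f,unproj(C,f['pixel'],.05 if q[1]=='l' else 0))
B=cv2.resize(b[160:260,190:340],(0,0),fx=5,fy=5,interpolation=2)
cv2.imwrite('pics/s3c.png',np.clip(B[:,:,::-1]*1.6,0,255))
```

```text
pos [ 0.5674 -0.0529  0.052 ] yaw -0.5532 move units [ 2.87  0.05 -0.  ] F [ 0.8 -0.1 -0.7] -1.527374772734173e-05 0.1906452071852982
turn -0.0002416166623753213
slotted_spacer {'pixel': [243.0, 225.7], 'confidence': 0.7} [ 0.50954631 -0.01676856  0.05      ]
spacer_rack {'pixel': [276.0, 222.4], 'confidence': 0.72} [ 0.58529181 -0.02359176  0.        ][ WARN:0@3.434] global loadsave.cpp:1063 imwrite_ Unsupported depth image for selected encoder is fallbacked to CV_8U.
```

View pics/s3c.png

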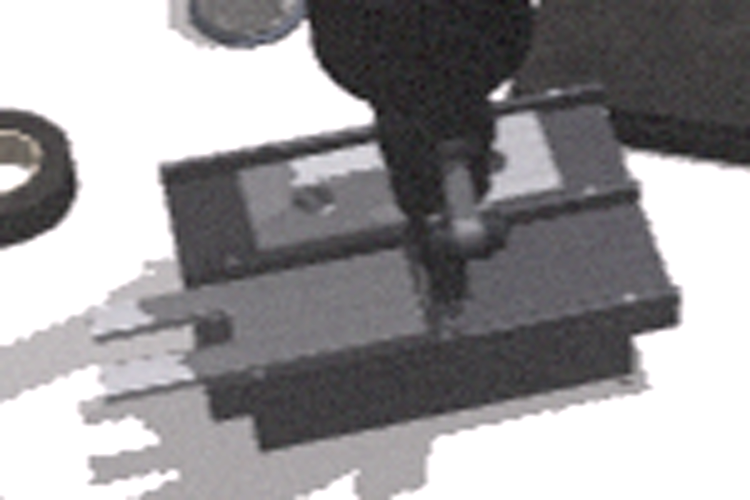

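Run:
```python
from st import *
C=cam('scene'); a=-.555;u=np.array([np.cos(a),np.sin(a)])
for n,p,z in [('tipL',(90,322),.054),('tipL2',(98,338),.052),('tipR',(106,396),.052),('rackcorner far rail top',(163,168),.058),('rack near rail top',(200,375),.058),('rear near corner',(678,292),.058),('rear far',(605,92),.058)]:
    X=unproj(C,np.array(p)/5+[190,160],z); print(n,X.round(4),'x along',(X[:2]@u).round(4),'y',X[:2]@[-u[1],u[0]])
o=ctrl.get_obs();print('tcp',o['tool_pos'][:2]@u, o['tool_pos'][:2]@[-u[1],u[0]])
```

```text
tipL [0.4658 0.0309 0.054 ] x along 0.3796 y 0.27173852180353986
tipL2 [0.4636 0.0242 0.052 ] x along 0.3813 y 0.2649062860169029
tipR [0.4476 0.0007 0.052 ] x along 0.3801 y 0.2364423754153443
rackcorner far rail top [0.5346 0.0681 0.058 ] x along 0.4185 y 0.33956950480143
rack near rail top [ 0.4746 -0.0215  0.058 ] x along 0.4147 y 0.23177752296946422
rear near corner [ 0.6218 -0.1236  0.058 ] x along 0.5936 y 0.22265446156699603
rear far [ 0.6823 -0.0309  0.058 ] x along 0.5962 y 0.3332604107721767
tcp 0.5101882597492537 0.2539886736357653
```

carry_out([
  {"x": -0.05, "y": 0, "z": 0, "turn": 0},
  {"x": -0.1, "y": 0, "z": 0, "turn": 0},
  {"x": 0, "y": 0, "z": 0, "turn": 0},
  {"x": 0, "y": 0, "z": 0, "turn": 0},
  {"x": 0.15, "y": 0, "z": 0, "turn": 0},
  {"x": 0.15, "y": 0, "z": -0.2, "turn": 0},
  {"x": 0, "y": 0, "z": -0.9, "turn": 0},
  {"x": 0, "y": 0, "z": -1, "turn": 0},
])

```text
t: 9.75
tool_pos: [0.5701, -0.0549, 0.1044]
tool_rot: [3.022, -0.858, -0.005]
contact_force: [1.3, 0.0, 0.2]
opening: 0.0002
grip_force: 0.0
```

carry_out([
  {"x": -0.3, "y": 0, "z": -1, "turn": 0},
  {"x": -0.8, "y": 0, "z": -0.5, "turn": 0},
  {"x": -0.8, "y": 0, "z": 0, "turn": 0},
  {"x": -0.9, "y": 0, "z": 0, "turn": 0},
  {"x": -0.9, "y": 0, "z": 0, "turn": 0},
  {"x": -0.7, "y": 0, "z": 0, "turn": 0},
  {"x": -0.3, "y": 0, "z": 0, "turn": 0},
  {"x": 0, "y": 0, "z": 0, "turn": 0},
], grip=64)

```text
t: 10.55
tool_pos: [0.4707, 0.007, 0.1426]
tool_rot: [-3.022, 0.857, -0.001]
contact_force: [-0.3, -0.0, 0.2]
opening: 0.0641
grip_force: 0.0
```

Run:
```python
from st import *
a=-.555;u=np.array([np.cos(a),np.sin(a)]);v=np.array([-u[1],u[0]])
rel(*(.396*u+.2535*v),-.555)
shot('wrist','w4.png')
```

```text
pos [0.4707 0.007  0.1426] yaw -0.5526 move units [-0.01  0.02 -0.  ] F [-0.3 -0.   0.2] 0.06411225715252544 0.0
turn 0.002359831145957614
```

View pics/w4.png

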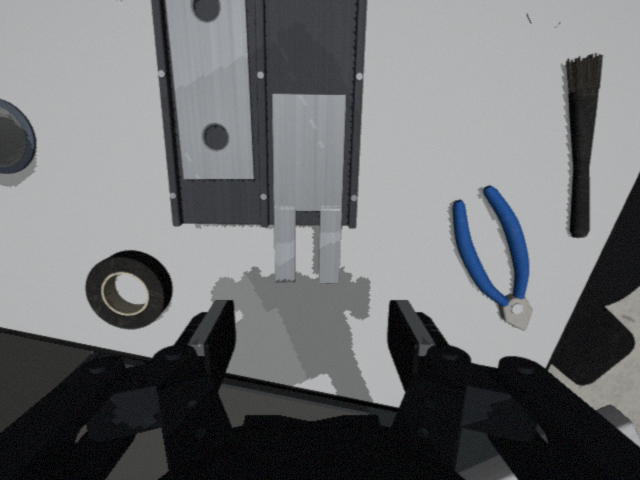

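Wrist view: the prongs stand out past the front edge (row 226), with tips at row 282, columns 275–340. The spacer's rear edge is at row 95, and the open fingers straddle the prongs.

Run:
```python
from st import *
C=cam('wrist'); o=ctrl.get_obs(); M=R.from_rotvec(o['tool_rot']).as_matrix()
for n,p,z in [('tipL',(275,281),.055),('tipR',(340,282),.055),('edgeL',(175,225),.055),('edgeR',(355,227),.055),('rearL',(272,95),.055),('rearR',(346,96),.055)]:
    X=unproj(C,p,z); print(n,(M.T@(X-o['tool_pos'])*1000).round(1))
```

```text
tipL [-19.7 -25.1  87.7]
tipR [-20.5  19.3  87.7]
edgeL [ 19.4 -89.5  87.8]
edgeR [18.1 28.3 87.7]
rearL [ 98.2 -23.6  87.8]
rearR [97.7 20.3 87.8]
```

carry_out([
  {"x": 0, "y": -0.1, "z": 0.3, "turn": 0},
  {"x": 0, "y": 0, "z": 0.6, "turn": 0},
  {"x": 0, "y": 0, "z": 0.8, "turn": 0},
  {"x": 0, "y": 0, "z": 0.8, "turn": 0},
  {"x": 0, "y": 0, "z": 0.7, "turn": 0},
  {"x": 0, "y": 0, "z": 0.5, "turn": 0},
  {"x": 0, "y": 0, "z": 0.1, "turn": 0},
  {"x": 0, "y": 0, "z": 0, "turn": 0},
])

```text
t: 11.4
tool_pos: [0.4719, 0.0089, 0.0466]
tool_rot: [3.022, -0.858, -0.002]
contact_force: [0.4, 0.0, -0.1]
opening: 0.0641
grip_force: 0.0
```

Run:
```python
from st import *
rel(.4707,.007,-.555)
shot('wrist','w5.png')
```

```text
pos [0.4719 0.0089 0.0466] yaw -0.5534 move units [0.   0.09 0.  ] F [ 0.4  0.  -0.1] 0.06405175412528576 0.0
turn 0.0016351500146347675
```

View pics/w5.png

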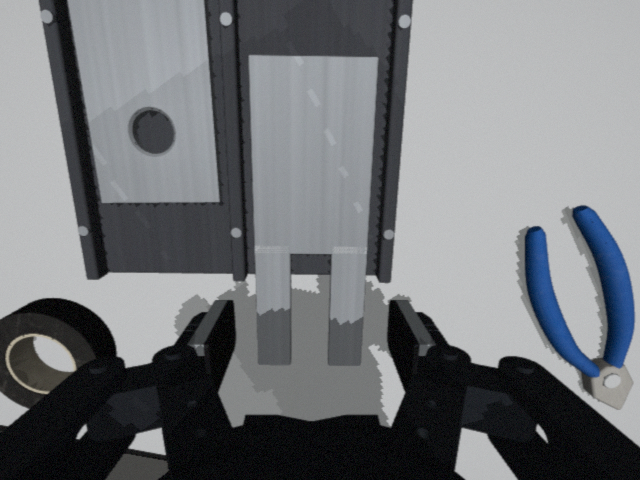

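The fingers straddle the prongs centrally (prongs at columns 257–365, pads at 235 and 390). I'll drop slightly and close.

carry_out([
  {"x": 0, "y": 0, "z": 0.06, "turn": 0},
  {"x": 0, "y": 0, "z": 0, "turn": 0},
  {"x": 0, "y": 0, "z": 0, "turn": 0},
  {"x": 0, "y": 0, "z": 0, "turn": 0},
  {"x": 0, "y": 0, "z": 0, "turn": 0},
  {"x": 0, "y": 0, "z": 0, "turn": 0},
  {"x": 0, "y": 0, "z": 0, "turn": 0},
  {"x": 0, "y": 0, "z": 0, "turn": 0},
], grip=30, newtons=80)

```text
t: 12.25
tool_pos: [0.473, 0.0088, 0.0471]
tool_rot: [-3.022, 0.858, -0.003]
contact_force: [-2.1, 0.4, 5.7]
opening: 0.041
grip_force: 80.2
```

Run:
```python
from st import *
rel(.4707,.007,-.555)
w=shot('wrist','w6.png'); cv2.imwrite('pics/w6c.png',cv2.resize(w[200:440,160:460],(0,0),fx=2.4,fy=2.4,interpolation=2)[:,:,::-1])
```

```text
pos [0.473  0.0088 0.0471] yaw -0.5532 move units [-0.04  0.11 -0.  ] F [-2.1  0.4  5.7] 0.04103516803492983 80.18211364746094
turn 0.0018407571603278328
```

View pics/w6c.png

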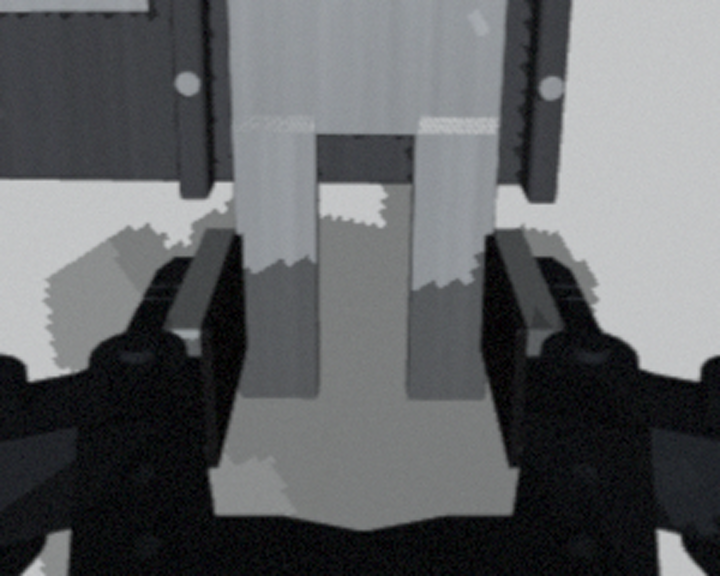

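The prongs sit squarely between the pads. Trial lift.

carry_out([
  {"x": 0, "y": 0, "z": -0.05, "turn": 0},
  {"x": 0, "y": 0, "z": -0.1, "turn": 0},
  {"x": 0, "y": 0, "z": -0.15, "turn": 0},
  {"x": 0, "y": 0, "z": -0.2, "turn": 0},
  {"x": 0, "y": 0, "z": -0.3, "turn": 0},
  {"x": 0, "y": 0, "z": -0.3, "turn": 0},
  {"x": 0, "y": 0, "z": -0.3, "turn": 0},
  {"x": 0, "y": 0, "z": -0.2, "turn": 0},
], newtons=100)

```text
t: 13.1
tool_pos: [0.4727, 0.0089, 0.087]
tool_rot: [-3.022, 0.858, -0.002]
contact_force: [1.4, 0.3, -1.1]
opening: 0.0399
grip_force: 100.9
```

Run:
```python
from st import *
rel(.4707,.007,-.555)
w=shot('wrist','w7.png'); s=shot('scene','s7.png')
A=cv2.resize(w,(480,360),interpolation=3);B=cv2.resize(s[130:270,180:340],(0,0),fx=2,fy=2,interpolation=2)
H=np.zeros((360,800,3),'uint8');H[:,:480]=A;H[:280,480:]=np.clip(B*1.5,0,255);cv2.imwrite('pics/m7.png',H[:,:,::-1])
```

```text
pos [0.4727 0.0089 0.087 ] yaw -0.5532 move units [-0.03  0.11 -0.  ] F [ 1.4  0.3 -1.1] 0.03986936670611579 100.94252304273596
turn 0.0018448729265818642
```

View pics/m7.png

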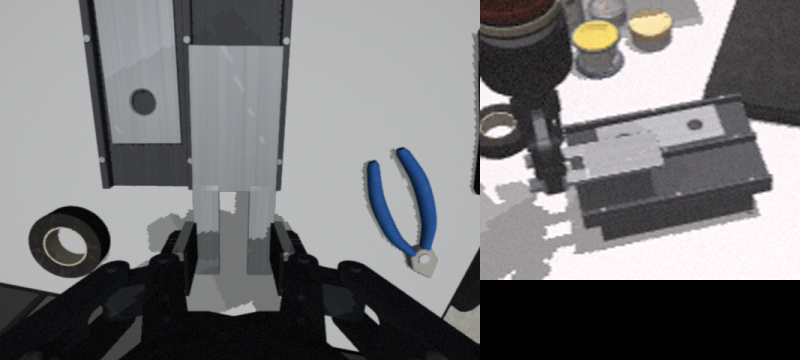

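The spacer is held level and clear of the lane, and the two-hole spacer hasn't moved. On to the tray.

carry_out([
  {"x": 0, "y": 0, "z": -0.3, "turn": 0},
  {"x": 0, "y": 0, "z": -0.5, "turn": 0},
  {"x": 0, "y": 0, "z": -0.5, "turn": 0},
  {"x": 0.1, "y": 0.1, "z": -0.5, "turn": 0},
  {"x": 0.3, "y": 0.2, "z": -0.3, "turn": 0},
  {"x": 0.5, "y": 0.3, "z": 0, "turn": 0},
  {"x": 0.6, "y": 0.4, "z": 0, "turn": 0},
  {"x": 0.6, "y": 0.4, "z": 0, "turn": 0},
])

```text
t: 14.0
tool_pos: [0.4988, -0.05, 0.138]
tool_rot: [3.022, -0.858, -0.001]
contact_force: [-0.3, 0.8, -1.5]
opening: 0.0402
grip_force: 101.1
```

carry_out([
  {"x": 0.6, "y": 0.4, "z": 0, "turn": 0},
  {"x": 0.6, "y": 0.4, "z": 0, "turn": 0},
  {"x": 0.6, "y": 0.4, "z": 0, "turn": 0},
  {"x": 0.6, "y": 0.4, "z": 0, "turn": 0},
  {"x": 0.6, "y": 0.4, "z": 0, "turn": 0},
  {"x": 0.6, "y": 0.4, "z": 0, "turn": 0},
  {"x": 0.6, "y": 0.4, "z": 0, "turn": 0},
  {"x": 0.6, "y": 0.4, "z": 0, "turn": 0},
])

```text
t: 14.8
tool_pos: [0.5591, -0.1809, 0.1383]
tool_rot: [-3.022, 0.858, 0.0]
contact_force: [-0.2, -0.9, -0.8]
opening: 0.0404
grip_force: 101.1
```

carry_out([
  {"x": 0.6, "y": 0.4, "z": 0, "turn": 0},
  {"x": 0.6, "y": 0.4, "z": 0, "turn": 0},
  {"x": 0.6, "y": 0.4, "z": 0, "turn": 0},
  {"x": 0.6, "y": 0.4, "z": 0, "turn": 0},
  {"x": 0.4, "y": 0.3, "z": 0, "turn": 0.03},
  {"x": 0.3, "y": 0.2, "z": 0, "turn": 0.06},
  {"x": 0.1, "y": 0.1, "z": 0, "turn": 0.08},
  {"x": 0, "y": 0, "z": 0, "turn": 0.1},
])

```text
t: 15.6
tool_pos: [0.5973, -0.2696, 0.1381]
tool_rot: [-2.876, 1.265, 0.0]
contact_force: [0.1, 0.0, -2.1]
opening: 0.0401
grip_force: 101.0
```

carry_out([
  {"x": 0, "y": 0, "z": 0, "turn": 0.11},
  {"x": 0, "y": 0, "z": 0, "turn": 0.11},
  {"x": 0, "y": 0, "z": 0, "turn": 0.11},
  {"x": 0, "y": 0, "z": 0, "turn": 0.11},
  {"x": 0, "y": 0, "z": 0, "turn": 0.11},
  {"x": 0, "y": 0, "z": 0, "turn": 0.11},
  {"x": 0, "y": 0, "z": 0, "turn": 0.11},
  {"x": 0, "y": 0, "z": 0, "turn": 0.08},
])

```text
t: 16.4
tool_pos: [0.5973, -0.2689, 0.1382]
tool_rot: [-2.099, 2.337, 0.0]
contact_force: [-0.2, -0.2, -1.7]
opening: 0.0399
grip_force: 101.0
```

Run:
```python
from st import *
rel(.602,-.263,-1.686); print(ctrl.get_obs()['q'])
w=shot('wrist','w8.png'); s=shot('scene','s8.png')
A=cv2.resize(w,(480,360),interpolation=3);B=cv2.resize(s[200:360,310:470],(0,0),fx=2,fy=2,interpolation=2)
H=np.zeros((360,800,3),'uint8');H[:,:480]=A;H[:320,480:]=np.clip(B*1.5,0,255);cv2.imwrite('pics/m8.png',H[:,:,::-1])
```

```text
pos [ 0.5973 -0.2689  0.1382] yaw -1.678 move units [-0.25 -0.16  0.  ] F [-0.2 -0.2 -1.7] 0.039870423144902065 101.00068354862742
turn 0.008012222077152575
[-5.36573071e-01  1.92382500e-01  1.61996555e+00  2.31343304e-04
  1.32938524e+00  2.71215571e+00]
```

View pics/m8.png

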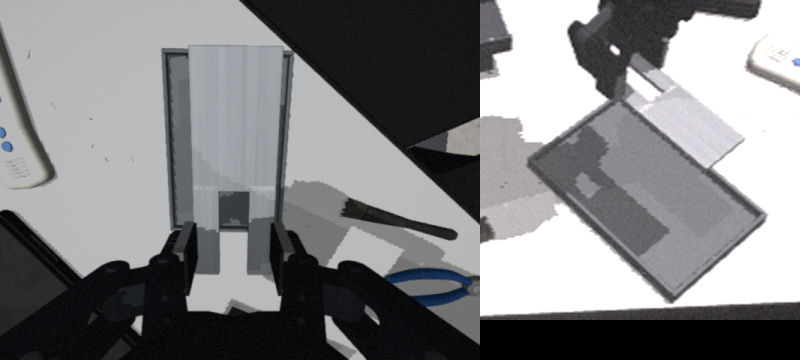

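Run:
```python
from st import *
C=cam('wrist'); o=ctrl.get_obs(); M=R.from_rotvec(o['tool_rot']).as_matrix()
for n,p,z in [('fl',(163,49),.014),('fr',(294,52),.014),('nl',(170,230),.014),('nr',(277,232),.014),('spacer rear l',(189,45),.14),('r',(283,45),.14),('tip',(192,275),.142)]:
    X=unproj(C,np.array(p)/.75,z); print(n,(M.T@(X-o['tool_pos'])*1000).round(1))
```

```text
fl [121.  -62.9 124.2]
fr [118.6  54.8 124.2]
nl [-56.3 -68.2 124.2]
nr [-58.7  47.5 124.2]
spacer rear l [ 98.6 -20.7  -1.8]
r [98.6 23.6 -1.8]
tip [-24.8 -24.3  -3.8]
```

carry_out([
  {"x": -0.27, "y": -0.2, "z": 0.2, "turn": 0.02},
  {"x": 0, "y": 0, "z": 0.6, "turn": 0},
  {"x": 0, "y": 0, "z": 0.8, "turn": 0},
  {"x": 0, "y": 0, "z": 0.8, "turn": 0},
  {"x": 0, "y": 0, "z": 0.8, "turn": 0},
  {"x": 0, "y": 0, "z": 0.7, "turn": 0},
  {"x": 0, "y": 0, "z": 0.5, "turn": 0},
  {"x": 0, "y": 0, "z": 0.3, "turn": 0},
])

```text
t: 17.3
tool_pos: [0.602, -0.262, 0.0189]
tool_rot: [2.081, -2.352, -0.003]
contact_force: [0.6, 0.1, -2.4]
opening: 0.0398
grip_force: 101.0
```

carry_out([
  {"x": 0, "y": 0, "z": 0.2, "turn": 0},
  {"x": 0, "y": 0, "z": 0.1, "turn": 0},
  {"x": 0, "y": 0, "z": 0, "turn": 0},
  {"x": 0, "y": 0, "z": 0, "turn": 0},
  {"x": 0, "y": 0, "z": 0, "turn": 0},
  {"x": 0, "y": 0, "z": 0, "turn": 0},
  {"x": 0, "y": 0, "z": 0, "turn": 0},
  {"x": 0, "y": 0, "z": 0, "turn": 0},
])

```text
t: 18.1
tool_pos: [0.6028, -0.2624, 0.0134]
tool_rot: [-2.081, 2.353, -0.0]
contact_force: [0.5, -0.5, -0.8]
opening: 0.04
grip_force: 101.0
```

carry_out([
  {"x": 0, "y": 0, "z": 0.08, "turn": 0},
  {"x": 0, "y": 0, "z": 0.08, "turn": 0},
  {"x": 0, "y": 0, "z": 0.08, "turn": 0},
  {"x": 0, "y": 0, "z": 0.04, "turn": 0},
  {"x": 0, "y": 0, "z": 0, "turn": 0},
  {"x": 0, "y": 0, "z": 0, "turn": 0},
  {"x": 0, "y": 0, "z": 0, "turn": 0},
  {"x": 0, "y": 0, "z": 0, "turn": 0},
])

```text
t: 18.9
tool_pos: [0.6029, -0.2624, 0.0064]
tool_rot: [-2.081, 2.353, -0.0]
contact_force: [0.4, 1.0, -2.1]
opening: 0.0401
grip_force: 101.0
```

carry_out([
  {"x": 0, "y": 0, "z": 0.03, "turn": 0},
  {"x": 0, "y": 0, "z": 0.03, "turn": 0},
  {"x": 0, "y": 0, "z": 0.03, "turn": 0},
  {"x": 0, "y": 0, "z": 0, "turn": 0},
  {"x": 0, "y": 0, "z": 0, "turn": 0},
  {"x": 0, "y": 0, "z": 0, "turn": 0},
  {"x": 0, "y": 0, "z": 0, "turn": 0},
  {"x": 0, "y": 0, "z": 0, "turn": 0},
])

```text
t: 19.7
tool_pos: [0.6028, -0.2624, 0.0041]
tool_rot: [-2.081, 2.353, -0.0]
contact_force: [-0.8, 0.1, -2.1]
opening: 0.0399
grip_force: 101.0
```

carry_out([
  {"x": 0, "y": 0, "z": 0.03, "turn": 0},
  {"x": 0, "y": 0, "z": 0.03, "turn": 0},
  {"x": 0, "y": 0, "z": 0, "turn": 0},
  {"x": 0, "y": 0, "z": 0, "turn": 0},
  {"x": 0, "y": 0, "z": 0, "turn": 0},
  {"x": 0, "y": 0, "z": 0, "turn": 0},
  {"x": 0, "y": 0, "z": 0, "turn": 0},
  {"x": 0, "y": 0, "z": 0, "turn": 0},
])

```text
t: 20.5
tool_pos: [0.6029, -0.2624, 0.0029]
tool_rot: [-2.081, 2.353, -0.0]
contact_force: [-1.8, 0.1, 3.0]
opening: 0.04
grip_force: 103.4
```

carry_out([
  {"x": 0, "y": 0, "z": 0.03, "turn": 0},
  {"x": 0, "y": 0, "z": 0, "turn": 0},
  {"x": 0, "y": 0, "z": 0, "turn": 0},
  {"x": 0, "y": 0, "z": 0, "turn": 0},
  {"x": 0, "y": 0, "z": 0, "turn": 0},
  {"x": 0, "y": 0, "z": 0, "turn": 0},
  {"x": 0, "y": 0, "z": 0, "turn": 0},
  {"x": 0, "y": 0, "z": 0, "turn": 0},
], newtons=30)

```text
t: 21.3
tool_pos: [0.6029, -0.2624, 0.0027]
tool_rot: [2.081, -2.353, -0.0]
contact_force: [-3.0, 1.9, 6.5]
opening: 0.0406
grip_force: 105.7
```

carry_out([
  {"x": 0, "y": 0, "z": 0, "turn": 0},
  {"x": 0, "y": 0, "z": 0, "turn": 0},
  {"x": 0, "y": 0, "z": 0, "turn": 0},
  {"x": 0, "y": 0, "z": 0, "turn": 0},
  {"x": 0, "y": 0, "z": 0, "turn": 0},
  {"x": 0, "y": 0, "z": 0, "turn": 0},
  {"x": 0, "y": 0, "z": 0, "turn": 0},
  {"x": 0, "y": 0, "z": 0, "turn": 0},
], grip=60)

```text
t: 22.1
tool_pos: [0.6028, -0.2623, 0.0018]
tool_rot: [-2.081, 2.353, 0.0]
contact_force: [-0.3, 0.1, -0.1]
opening: 0.0599
grip_force: 0.0
```

carry_out([
  {"x": 0, "y": 0, "z": -0.2, "turn": 0},
  {"x": 0, "y": 0, "z": -0.5, "turn": 0},
  {"x": 0, "y": 0, "z": -0.8, "turn": 0},
  {"x": 0, "y": 0, "z": -1, "turn": 0},
  {"x": 0, "y": 0, "z": -1, "turn": 0},
  {"x": 0, "y": 0, "z": -0.8, "turn": 0},
  {"x": 0, "y": 0, "z": -0.4, "turn": 0},
  {"x": 0, "y": 0, "z": 0, "turn": 0},
])

```text
t: 22.9
tool_pos: [0.6041, -0.2631, 0.1223]
tool_rot: [-2.08, 2.352, -0.007]
contact_force: [1.2, -0.0, 0.5]
opening: 0.0598
grip_force: 0.0
```

Run:
```python
from st import *
rel(.602,-.263,-1.686)
w=shot('wrist','w9.png'); s=shot('scene','s9.png')
A=cv2.resize(w,(480,360),interpolation=3);B=cv2.resize(s[150:360,210:470],(320,258),interpolation=2)
H=np.zeros((360,800,3),'uint8');H[:,:480]=A;H[:258,480:]=np.clip(B*1.5,0,255);cv2.imwrite('pics/m9.png',H[:,:,::-1])
```

```text
pos [ 0.6041 -0.2631  0.1223] yaw -1.6932 move units [ 0.01  0.08 -0.  ] F [ 1.2 -0.   0.5] 0.059820956154691 0.0
turn -0.007162437388055665
```

View pics/m9.png

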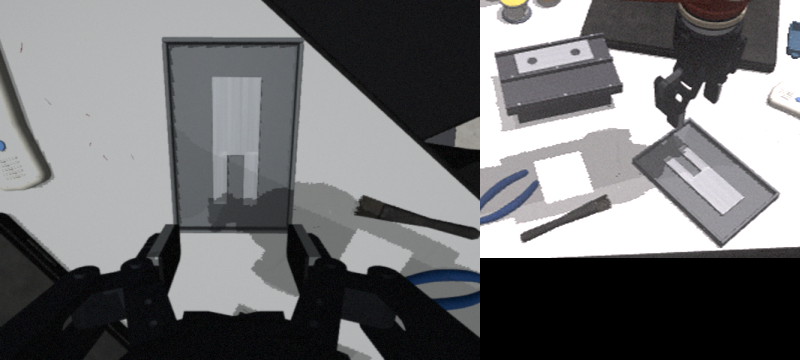

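The slotted spacer lies flat in the middle of the tray (wrist crop 212–262 × 77–205). The two-hole spacer is still in its lane, and the gripper is clear.

```bash
python3 -c "
from station import ctrl
print(ctrl.finish_job())"
```

```text
the job is handed in; nothing more can be done
None
```

The slotted spacer was slid out to about a third of its length, gripped by the prongs, lifted clear and laid flat in the grey tray. The two-hole spacer stayed in its lane, and the job was handed in at about 23 s.

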